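# Fit a spare glass in the grinder's eye shield

### The arm

A 6-joint arm with a two-finger parallel gripper is mounted at the origin on the work surface. World frame = base frame: x ahead of the robot, y to its left, z up, the work surface at z = 0. Lengths are in m, angles in degrees, forces in N, time in s.
With the tool pointing down it reaches from about 0.325 to 0.775 m from the base axis. Payload 5.5 kg.
Tool frame: the origin (TCP) lies at the centre of the arm's flange, where the gripper is bolted on; the fingertips stand 182 mm ahead of it and the grasp point (between the pads) lies 163 mm ahead of it; z points along the fingers, y is the direction in which the jaws open and shut (so a half turn about z gives the same grasp; the last joint's range is limited). The gripper opens to 88 mm and grips with 3 to 60 N. Pads are 20 mm wide; open, the fingers measure 115 mm over their backs; the gripper's body (75 mm by 178 mm) begins 61 mm behind the grasp point.
Start: joints at [-73.436, 5.22, 70.514, -0, 104.267, -3.249], TCP at [0.203, -0.564, 0.405] pointing down, gripper open.
Joint ranges: [-164.24, 164.24], [-49.07, 125.15], [9.68, 141.18], [-86.29, 266.29], [3.28, 154.24], [-151.56, 151.56]. Speed limits (degrees/s): [147.25, 147.25, 172.46, 180, 180, 180].

### API

Orientations are given as [roll, pitch, yaw] about the fixed x, y, z axes, in that order (R = Rz(yaw) Ry(pitch) Rx(roll)).
In Python, from station import r gives the robot as it stands. The module is installed in compiled form; this text tells all that it offers. Calls block until the motion is done:
- r.reach(position, orientation): joint-space move of the TCP to a pose.
- r.servo_line(position, rotation=None, speed=0.15): straight line of the TCP; rotation=None keeps the orientation; speed is the mean speed in m/s.
- r.move_joints(angles): joint-space move.
- r.let_go() and r.grab(squeeze=None): open the fingers fully, or close them until they stop; squeeze is the grip in N (None keeps the last).
- r.wait(seconds).
- r.inverse_kinematics(position, orientation): joint angles nearest the present ones, or None.
- r.sense(): the state.
- r.snapshot(name): name is "scene" or "top" or "wrist"; returns a dict with "frame" (400x640x3 uint8, red, green, blue), "fx", "fy", "cx", "cy" (pixels), "dist_coeffs" ([k1, k2, p1, p2, k3] as OpenCV has them; the pictures are not rectified), "R" (3x3) and "t" (3): a world point X has camera coordinates R X + t. Camera axes: x right, y down, z forward; pixel columns grow to the right and rows downward; lengths in m; the calibration is good to about 2 mm. A picture is of the moment at which its call begins. There is no depth.
A pose or a line that the arm cannot do raises r.IKError and nothing moves.
- r.hand_in(): hands the job in, once; it reports no verdict.
The state is a dict: "clock": time; "joints": joint angles; "joint_vel": joint speeds; "joint_torque": joint torques, N m; "tcp_pos": TCP position; "orientation": TCP orientation; "contact_force": force on the tool from outside, world axes, zero at the start; "torque": the same for the moment, N m; "opening": finger opening in m.
Only numpy, scipy, OpenCV 4.12 (cv2) and the standard library are available. Lean on these libraries where they do the work, as an engineer would, in place of code of your own. Each camera call takes 0.05 s, during which the arm holds its last target. There are 200 camera calls.

### The job

Fit the amber spare glass in the empty eye-shield frame of the bench grinder. It lies boxed in by the walls of its tray, so draw it out under a light fingertip until its end overhangs the tray's front edge enough to pinch it by its two long sides, then carry it over, slide it level into the frame's channels and push it gently fully home against the stop. Glass cracks, so never lean on it or force it, do not let it fall, and leave everything else where it is.

Things in the scene. Friction and masses are not known exactly. Their poses are not given: they have to be found in the camera images.
- pane_center (a point): the spare glass, at its centre, half-way up: flat amber pane 120 mm long (its x), 60 wide (y), 5 thick, 60 to 130 g, loose, flat in one of the chest's three tray bays (any), long side along the bay, 1 to 4 mm from side and back walls, some 5 mm behind the front edge. A fingertip pressing 4 to 10 N drags it along. Over 20 N on the chest or 25 N in the frame cracks it: touch it slowly
- chest: low grey steel stock chest with teal drawer fronts, fixed to the bench, 135 mm deep (x), 230 wide (y), with an open-fronted tray for flat spares on top; origin under its centre. Smooth steel tray floor 60 mm above the bench, on rubber cushions (gives 1 mm per 12 N); walls 8 mm thick, reaching 12 mm above that floor at sides and back, none in front
- tray_edge (a point): middle of the front edge of the chest's tray, at the height of the tray's floor; x points to the back of the tray, z up. Three bays side by side, each 66 mm wide and 127 mm long inside, have their middles at y = -74, 0 and +74 mm. In front of the edge the chest's face drops straight to the bench
- frame_mouth (a point): middle of the mouth of the empty eye-shield frame, 238 mm above the bench, at mid-thickness of a glass lying in the channels; x points into the frame, z up. Two level steel channels, 63 mm apart inside, 72 outside, 8 high inside (3 to spare above the glass), flared over the first 8 mm; rubber-faced stop 114 mm in. A brass leaf 54 mm in presses the glass down with about 3 N. Free space in front
- glass_home (a point): where the glass's centre belongs when fully home against the stop: 54 mm in from the frame's mouth, axes as there; its outer end then stands 6 mm out of the mouth. Nothing on the frame reaches more than 25 mm above this. It is the level, empty frame of the teal bench grinder (bolted down, two 150 mm wheels, front to -x), on its +y wheel; the other wheel's tilted frame has its amber glass: leave it
- filter_glass: another flat piece in the tray: dark green welding filter, 108 x 51 x 4 mm, loose; leave
- cover_plate: another flat piece in the tray: bare steel plate, 115 x 58 x 4 mm, loose; leave
- wire_brush: hand brush lying on the bench between chest and grinder; leave
- mug: blue mug, 80 mm wide, 90 mm high, on the bench; leave
- screwdriver: screwdriver with orange handle, 200 mm, lying on the bench in front of the grinder; leave
- tin: small tin, 84 mm wide, 70 mm high, in front of the grinder's far wheel; leave
- spray_blue: blue spray can, 60 mm wide, 190 mm high, on the bench left of the chest; leave
There are look-alikes about, which are no part of the job. What is shaped like the part that bears pane_center but blue or brown is not meant.

How it is judged (in metres and radians):
On the way, in this order (a step that is already met when the one before it is completed fails the run):
1. the glass lies flat on the tray with its end 25 mm or more out over the front edge (x of pane_center in the frame of tray_edge below 0.035 m and z of pane_center in the frame of tray_edge between 0.0005 and 0.005 m and angle between pane_center's own z axis and vertical below 0.06 rad), for 0.2 s.
2. the far end of the glass is 20 mm or more inside the frame's channels (x of pane_center in the frame of frame_mouth above -0.04 m and y of pane_center in the frame of frame_mouth between -0.008 and 0.008 m and z of pane_center in the frame of frame_mouth between -0.006 and 0.006 m), for 0.1 s.
At the end, for the whole second after the job is handed in: the glass is in the frame, within 3 mm of the stop, lying level in the channels (centre within 5 mm of home, 0.05 rad), released and at rest (x of pane_center in the frame of glass_home between -0.003 and 0.003 m and distance between pane_center and glass_home below 0.005 m and angle between the x axis of pane_center and the x axis of glass_home, either way round below 0.06 rad and angle between pane_center's own z axis and vertical below 0.05 rad and linear speed of pane below 0.01 m/s); the robot touches nothing.
It fails at once if the glass is pressed on the chest with more than 20 N (contact force between pane and chest above 20 N).
It fails at once if the glass is forced against the grinder with more than 25 N (contact force between pane and grinder above 25 N).
It fails at once if the glass falls (height (world z) of pane_center below 0.05 m).
It fails at once if a neighbouring piece in the tray is disturbed by more than 15 mm (distance of any of filter_glass, cover_plate from where it was at the start of the episode above 0.015 m).
It fails at once if something else on the bench is moved by more than 30 mm (distance of any of wire_brush, mug, screwdriver, tin, spray_blue from where it was at the start of the episode above 0.03 m).
It also fails if it takes over 72 s, if anything falls off the work surface, if the arm or the gripper's body presses on something with over 40 N, if the wrist force passes 120 N, or if a joint passes its speed limit or range.

## Working session

There is one attempt and no reset: what is moved stays moved. The work goes in short steps, each a Python script; the robot and the scene stay as the last script left them, time stands still between calls to the robot, and variables do not carry over. Pictures are saved under pics/ and viewed, about 8 in all and at most 12, crops included, and the job is handed in when it is done.

```bash
mkdir -p pics; ls; python3 - <<'E'
from station import r
import cv2,pickle
for n in ("scene","top"):
    s=r.snapshot(n); pickle.dump(s,open(n+".pkl","wb"))
    cv2.imwrite(f"pics/{n}0.png",s["frame"][:,:,::-1])
    print(n,s["fx"],s["fy"],s["cx"],s["cy"],s["dist_coeffs"],(-s["R"].T@s["t"]).round(3),s["R"].round(2).tolist())
print(r.sense())
E
```

```text
pics
scene 484.4402576914427 484.4402576914427 322.75296178874265 202.67254750431937 [0.04095396 0.         0.         0.         0.        ] [ 1.09  -0.669  1.261] [[0.77, 0.64, 0.01], [0.51, -0.59, -0.62], [-0.39, 0.48, -0.78]]
top 379.8765421507442 379.8765421507442 315.2977984469469 200.24955214057948 [-0.07757279  0.          0.          0.          0.        ] [ 0.34  -0.006  1.472] [[-0.02, -1.0, -0.0], [-0.99, 0.02, -0.15], [0.15, 0.0, -0.99]]
{'clock': 0.1, 'joints': array([-7.34338952e+01,  5.25710350e+00,  7.05734570e+01,  1.09110837e-04,
        1.04265317e+02, -3.24734614e+00]), 'joint_vel': array([ 0.03105256, -0.04935703, -0.17252872,  0.06319852,  0.03333803,
       -0.05687137]), 'joint_torque': array([ 3.13193741e-03, -4.47858024e+01, -4.07570457e+01,  7.00392458e-02,
        2.84755079e-02, -1.09790913e-04]), 'tcp_pos': array([ 0.20340177, -0.56452637,  0.40365236]), 'orientation': array([-1.79904282e+02, -5.53675271e-03,  1.98134731e+01]), 'contact_force': array([0.61097611, 0.40793864, 0.31094703]), 'torque': array([ 0.00339297, -0.02037223, -0.03354334]), 'opening': 0.08793716641149514}
```

View pics/scene0.png

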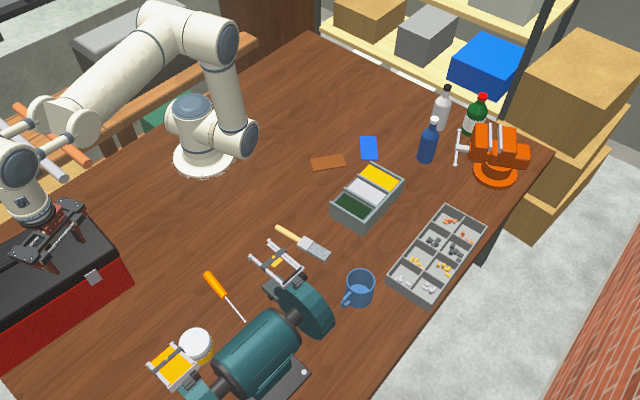

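View pics/top0.png

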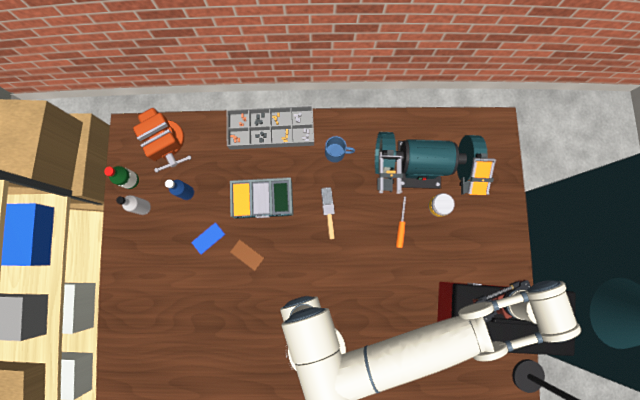

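The top view shows the chest at about (261,198) with the amber pane in its left (+y) bay (241,199). The empty frame is near (390,177). Next I get coarse positions and take wrist close-ups.

```bash
cat > h.py <<'E'
import numpy as np,cv2,pickle
def K(s): return np.array([[s["fx"],0,s["cx"]],[0,s["fy"],s["cy"]],[0,0,1.]])
def ray(s,uv):
    p=cv2.undistortPoints(np.array([[uv]],float),K(s),np.array(s["dist_coeffs"]))[0,0]
    R=np.array(s["R"]);return -R.T@s["t"],R.T@np.array([*p,1])
def onz(s,uv,z):
    c,d=ray(s,uv);return c+d*(z-c[2])/d[2]
def proj(s,X):
    return cv2.projectPoints(np.array(X,float).reshape(-1,3),cv2.Rodrigues(np.array(s["R"]))[0],np.array(s["t"],float),K(s),np.array(s["dist_coeffs"]))[0][:,0]
def save(s,name): 
    pickle.dump(s,open(name+".pkl","wb"));cv2.imwrite(f"pics/{name}.png",s["frame"][:,:,::-1])
def load(n): return pickle.load(open(n+".pkl","rb"))
E
python3 - <<'E'
from h import *
from station import r
t=load("top")
for n,uv,z in [("chest FL",(232,218),.07),("chest FR",(292,214),.07),("BL",(230,180),.07),("BR",(291,178),.07),("pane",(241,199),.065),("frame L",(379,191),.24),("frame R",(402,192),.24),("frame back",(390,160),.24),("brush",(328,200),.02),("spray",(180,189),.1)]:
    print(n,onz(t,uv,z).round(3))
w=r.snapshot("wrist");s=r.sense()
from scipy.spatial.transform import Rotation as Ro
Rt=Ro.from_euler('xyz',s["orientation"],degrees=True).as_matrix()
R=np.array(w["R"]);c=-R.T@w["t"]
print("cam in tool",Rt.T@(c-s["tcp_pos"]),(R@Rt).round(2).tolist(),w["fx"],w["cx"],w["cy"],w["dist_coeffs"])
E
```

```text
chest FL [0.493 0.307 0.07 ]
chest FR [0.505 0.083 0.07 ]
BL [0.638 0.318 0.07 ]
BR [0.642 0.086 0.07 ]
pane [0.565 0.276 0.065]
frame L [ 0.557 -0.215  0.24 ]
frame R [ 0.552 -0.291  0.24 ]
frame back [ 0.662 -0.256  0.24 ]
brush [ 0.563 -0.053  0.02 ]
spray [0.601 0.498 0.1  ]
cam in tool [0.06994765 0.00044663 0.01951903] [[0.0, 1.0, 0.0], [-0.97, 0.0, -0.25], [-0.25, -0.0, 0.97]] 282.68341469457334 319.3647183361768 197.39400416285383 [0.00177383 0.         0.         0.         0.        ]
```

```bash
python3 - <<'E'
from h import *
from station import r
p=r.sense()["tcp_pos"]
r.servo_line([p[0],p[1],.50],speed=.3)
r.reach([.535,-.255,.50],[180,0,0]); r.wait(.2)
save(r.snapshot("wrist"),"wf")
r.reach([.49,.20,.34],[180,0,0]); r.wait(.2)
save(r.snapshot("wrist"),"wc")
s=r.sense();print(s["clock"],s["joints"],s["tcp_pos"],s["contact_force"])
for n in("wf","wc"):
    a=load(n)["frame"][20:270,160:480,::-1]
    cv2.imwrite(f"pics/{n}_c.png",cv2.resize(a,None,fx=2.3,fy=2.3,interpolation=cv2.INTER_CUBIC))
E
```

```text
4.5417 [ 1.84546783e+01 -5.89408216e+00  8.81016438e+01 -4.69752421e-03
  9.77743717e+01  1.08515031e+02] [0.49034614 0.19946528 0.34020515] [-0.68897721 -0.192312   -0.43297754]
```

View pics/wf_c.png

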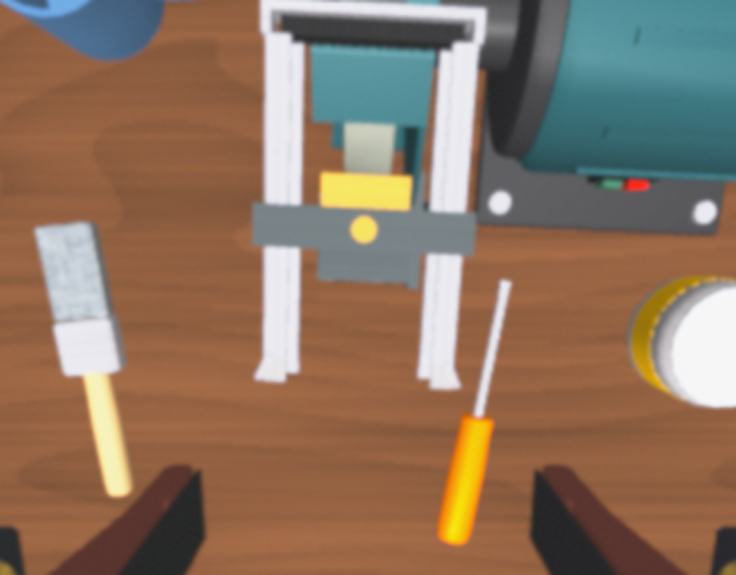

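View pics/wc_c.png

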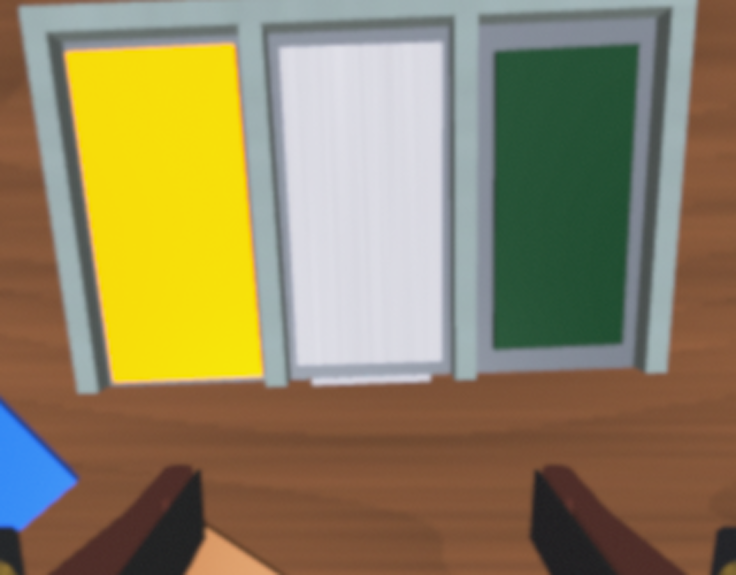

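Amber pane corners in the crop: (64,52), (236,43), (262,377), (111,383), in the +y bay. Frame channels run from x≈264 to 478, with the mouth at y≈380. I zoom in on the frame for precise edges and compute the chest first.

```bash
python3 - <<'E'
from h import *
c=load("wc");f=load("wf")
C=lambda x,y:((x+.5)/2.3-.5+160,(y+.5)/2.3-.5+20)
for n,p,z in [("pBL",(64,52),.065),("pBR",(236,43),.065),("pFR",(262,377),.065),("pFL",(111,383),.065),("cFL",(78,393),.072),("cFR",(666,373),.072),("cBL",(20,8),.072),("cBR",(697,0),.072),("w1F L",(265,387),.072),("w1F R",(287,386),.072),("floor front",(384,378),.06)]:
    print(n,onz(c,C(*p),z).round(4))
for n,p,z in [("oL1",(263,360),.246),("oL2",(264,100),.246),("oR1",(461,330),.246),("oR2",(479,100),.246),("mL",(270,381),.246),("mR",(445,388),.246)]:
    print(n,onz(f,C(*p),z).round(4))
a=f["frame"][20:200,265:375,::-1]
a=np.vstack([a[:95]]),a[95:]
b=[cv2.resize(q,None,fx=6,fy=6,interpolation=cv2.INTER_CUBIC) for q in a]
cv2.imwrite("pics/z.png",b[1])
E
```

```text
pBL [0.625  0.3073 0.065 ]
pBR [0.6279 0.2459 0.065 ]
pFR [0.507  0.2417 0.065 ]
pFL [0.5046 0.3026 0.065 ]
cFL [0.5021 0.3131 0.072 ]
cFR [0.5101 0.0829 0.072 ]
cBL [0.6368 0.3177 0.072 ]
cBR [0.6391 0.0874 0.072 ]
w1F L [0.5045 0.2395 0.072 ]
w1F R [0.5049 0.2309 0.072 ]
floor front [0.5056 0.1925 0.06  ]
oL1 [ 0.5619 -0.2177  0.246 ]
oL2 [ 0.6493 -0.2216  0.246 ]
oR1 [ 0.5729 -0.2897  0.246 ]
oR2 [ 0.6493 -0.2929  0.246 ]
mL [ 0.554 -0.22   0.246]
mR [ 0.5514 -0.2846  0.246 ]
```

View pics/z.png

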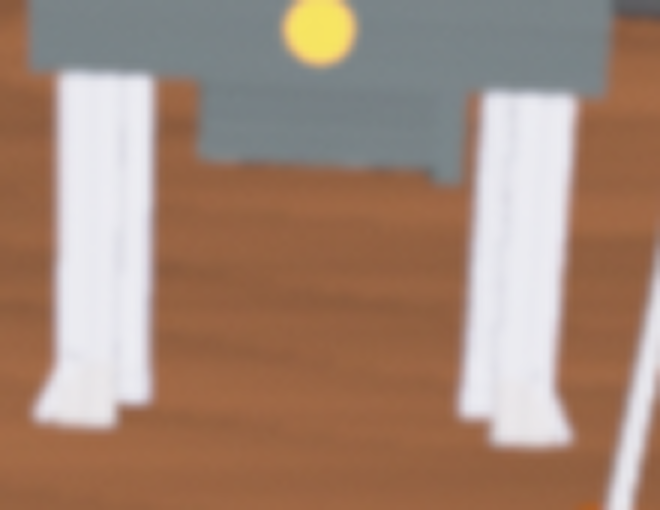

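```bash
python3 - <<'E'
from h import *
f=load("wf")
C=lambda x,y:((x+.5)/6-.5+265,(y+.5)/6-.5+115)
z=.246
g=lambda x,y:onz(f,C(x,y),z)[:2]
l=[g(59,90),g(56,350)];q=[g(576,110),g(556,375)]
print(l,q)
for L in(l,q): d=L[0]-L[1];print(np.degrees(np.arctan2(d[1],d[0])))
mL=[g(35,418),g(115,427)];mR=[g(490,442),g(572,443)]
print(mL,mR)
a=np.radians(-2.5);ex=np.array([np.cos(a),np.sin(a)]);ey=np.array([-ex[1],ex[0]])
yl=np.mean([p@ey for p in l]);yr=np.mean([p@ey for p in q]);xm=np.mean([p@ex for p in mL+mR])
print("width",yl-yr,[p@ex for p in mL+mR],[p@ey for p in mL+mR],"mouth",ex*xm+ey*(yl+yr)/2)
# predicted features
E
```

```text
[array([ 0.60005681, -0.21953255]), array([ 0.56471672, -0.21768185])] [array([ 0.59741455, -0.28916135]), array([ 0.56115938, -0.28768198])]
-2.997736128160029
-2.3366117202565864
[array([ 0.55501266, -0.21431941]), array([ 0.55371156, -0.22557521])] [array([ 0.55152941, -0.27865297]), array([ 0.55138214, -0.29027728])]
width 0.06988322715256043 [np.float64(0.5638328885667185), np.float64(0.5630239987769763), np.float64(0.5631591471634356), np.float64(0.5635190608138618)] [np.float64(-0.18990611127496984), np.float64(-0.20120795364279256), np.float64(-0.2543303773126083), np.float64(-0.2659500475483942)] mouth [ 0.55290507 -0.25229491]
```

```bash
cat > drag.py <<'E'
from h import *
from station import r
def press(x,y,z0,yaw,target=6.5,zmin=.243):
    """creep down until the fingertip force reaches target; returns z, bias"""
    r.wait(.2); b=np.mean([r.sense()["contact_force"] for _ in range(3)],0); z=z0
    while z>zmin:
        z-=.0004; r.servo_line([x,y,z],speed=.01)
        F=r.sense()["contact_force"]-b
        if F[2]>target: break
    return z,b,F
def drag(dist,x,y,z,b,yaw,target=6.5,step=.002):
    d=-np.array([np.cos(np.radians(yaw)),np.sin(np.radians(yaw))]); p=np.array([x,y]); log=[]
    for i in range(int(round(dist/step))):
        p=p+d*step
        r.servo_line([*p,z],speed=.025)
        F=r.sense()["contact_force"]-b; log.append(F.round(1).tolist())
        z+=np.clip((F[2]-target)*5e-5,-2e-4,3e-4)
        if F[2]>12: break
    return p,z,log
E
python3 - <<'E'
from drag import *
r.grab(10); 
x,y=.576,.2747
r.reach([x,y,.262],[180,0,2.0])
r.servo_line([x,y,.251],speed=.05)
z,b,F=press(x,y,.251,2.0)
print(z,b,F,r.sense()["clock"])
if F[2]>4:
    p,z,log=drag(.038,x,y,z,b,2.0); print(p,z,log)
    r.servo_line([*p,z+.04],speed=.08)
    r.reach([.47,.26,.34],[180,0,0]); r.let_go(); r.wait(.1)
    s=r.snapshot("wrist");save(s,"wd")
    cv2.imwrite("pics/wd_c.png",cv2.resize(s["frame"][60:300,100:400,::-1],None,fx=2.5,fy=2.5,interpolation=cv2.INTER_CUBIC))
print(r.sense()["clock"])
E
```

```text
0.24579999999999985 [ 0.06210591 -0.04708112 -0.76186896] [-3.19402871 -0.9511674   6.50155525] 10.3083
[0.53802315 0.27337382] 0.24569418023541018 [[2.0, 0.1, 6.2], [1.2, -0.1, 6.5], [1.5, -0.5, 6.4], [0.3, 0.2, 6.5], [0.7, 0.4, 6.8], [1.4, -1.0, 7.3], [0.6, -0.4, 6.4], [1.4, -0.1, 6.2], [1.3, 0.4, 5.6], [1.7, -0.8, 6.7], [1.5, 0.5, 6.9], [1.4, -0.9, 6.2], [1.7, -0.5, 6.5], [1.6, -0.3, 6.7], [0.9, -0.7, 6.5], [1.1, 0.2, 5.8], [1.0, 0.5, 5.7], [1.6, 0.1, 6.5], [1.6, 0.7, 6.1]]
17.675
```

View pics/wd_c.png

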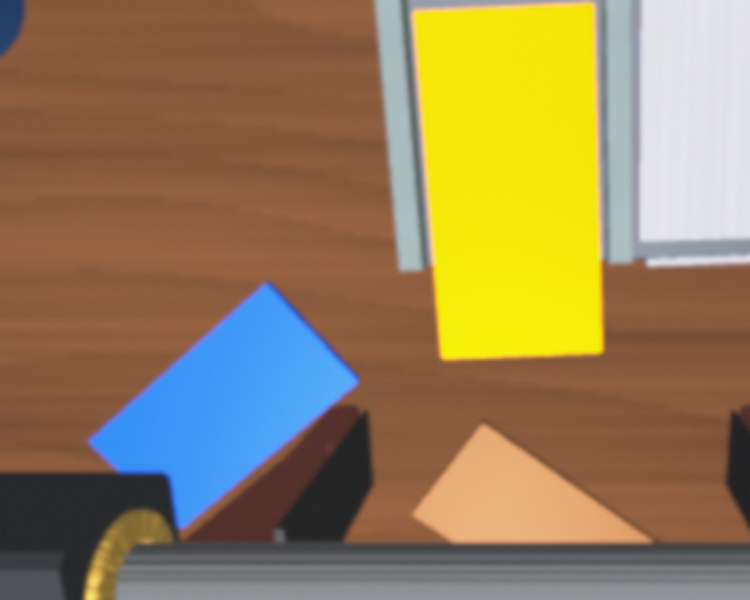

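```bash
python3 - <<'E'
from h import *
from station import r
d=load("wd")
C=lambda x,y:((x+.5)/2.5-.5+100,(y+.5)/2.5-.5+60)
P=[onz(d,C(*p),.065)[:2] for p in [(412,10),(594,2),(604,352),(440,360)]]
bl,br,fr,fl=P;print(np.round(P,4))
c=np.mean(P,0);v=(bl+br-fl-fr)/2;yaw=np.degrees(np.arctan2(v[1],v[0]));print("c",c,"L",np.hypot(*v),"W",np.hypot(*(bl-br)),np.hypot(*(fl-fr)),"yaw",yaw)
wl=onz(d,C(411,271),.072);wr=onz(d,C(621,263),.072);print("walls",wl,wr,"overhang",(wl+wr)[0]/2-(fl+fr)[0]/2)
e=v/np.hypot(*v);g=c-e*(.060-.017)
print("g",g)
r.reach([*g,.30],[180,0,yaw])
r.servo_line([*g,.2255],speed=.1); r.wait(.2)
b=r.sense()["contact_force"]
r.grab(25); r.wait(.2);s=r.sense();print(s["opening"],s["contact_force"]-b)
save(r.snapshot("scene"),"sg")
if .05<s["opening"]<.065:
    r.servo_line([*g,.24],speed=.03); r.servo_line([*g,.32],speed=.1); r.wait(.1)
    s=r.sense();print(s["opening"],s["contact_force"]-b,s["clock"],s["tcp_pos"])
    w=r.snapshot("wrist");save(w,"wg")
    cv2.imwrite("pics/wg_c.png",cv2.resize(w["frame"][0:300,160:480,::-1],None,fx=2,fy=2,interpolation=cv2.INTER_CUBIC))
E
```

```text
[[0.5882 0.3058]
 [0.5908 0.2453]
 [0.4704 0.2395]
 [0.4672 0.3011]]
c [0.52916355 0.27292179] L 0.12078709874565753 W 0.0605506304415641 0.061676140640359735 yaw 2.4948769143044687
walls [0.50196199 0.30898635 0.072     ] [0.50488876 0.23472879 0.072     ] overhang 0.034598130705821295
g [0.48620431 0.27105   ]
0.059513196217506566 [-0.9663317   2.60387436  0.8658117 ]
0.059441811423839044 [-0.93540101  1.21056243 -0.1361283 ] 21.5583 [0.48606455 0.27099654 0.31883817]
```

View pics/wg_c.png

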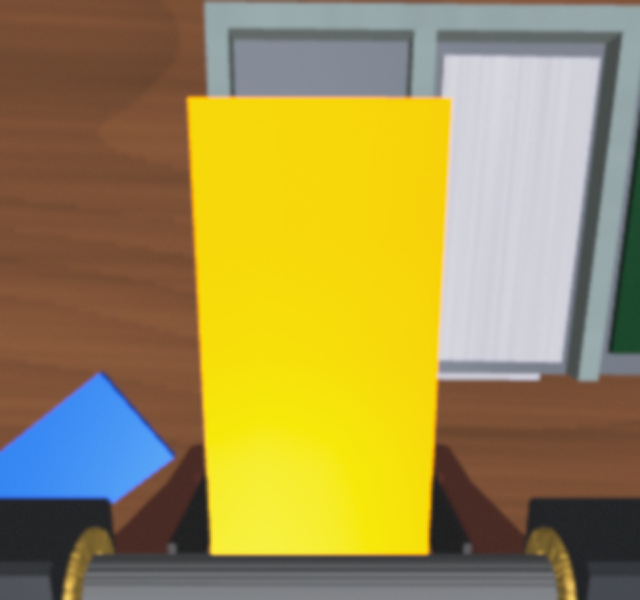

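```bash
python3 - <<'E'
from h import *
from station import r
w=load("wg");s=r.sense();print(s["tcp_pos"],s["opening"])
C=lambda x,y:((x+.5)/2-.5+160,(y+.5)/2-.5)
for dz in(.155,.160,.165):
    z=s["tcp_pos"][2]-dz
    a,b,c_,d_=[onz(w,C(*p),z)[:2] for p in[(188,97),(449,99),(438,380),(202,380)]]
    m=(a+b)/2-s["tcp_pos"][:2]
    print(dz,"far width",np.hypot(*(a-b)),"near width",np.hypot(*(c_-d_)),"far dist",np.hypot(*m),"ang",np.degrees(np.arctan2(m[1],m[0])))
yaw=-2.5;a=np.radians(yaw);ex=np.array([np.cos(a),np.sin(a)])
m=np.array([.553,-.2523]);g=m-ex*(.103+.022)
r.servo_line([.47,.26,.48],speed=.2)
r.reach([*g,.48],[180,0,yaw])
r.servo_line([*g,.412],speed=.1); r.wait(.4)
s=r.sense();print(g,s["tcp_pos"],s["orientation"],s["contact_force"],s["opening"],s["clock"])
w=r.snapshot("wrist");save(w,"wa")
cv2.imwrite("pics/wa_c.png",cv2.resize(w["frame"][30:180,240:400,::-1],None,fx=4,fy=4,interpolation=cv2.INTER_CUBIC))
save(r.snapshot("scene"),"sa")
E
```

```text
[0.48607616 0.27097824 0.31890628] 0.05984244860882811
0.155 far width 0.056743811375182834 near width 0.058005251328870765 far dist 0.1012684530733892 ang 2.5249951001775517
0.16 far width 0.05883973184874589 near width 0.06014776503896541 far dist 0.10242374866214773 ang 2.527878934775136
0.165 far width 0.060935652322309034 near width 0.06229027874906004 far dist 0.10357904450459346 ang 2.5306984381796243
[ 0.42811897 -0.24684758] [ 0.42811607 -0.24687025  0.41226021] [ 1.79987688e+02 -2.05909569e-02 -2.50135531e+00] [-0.4352746  -0.04082718 -1.45819839] 0.059682393773733466 25.6417
```

View pics/wa_c.png

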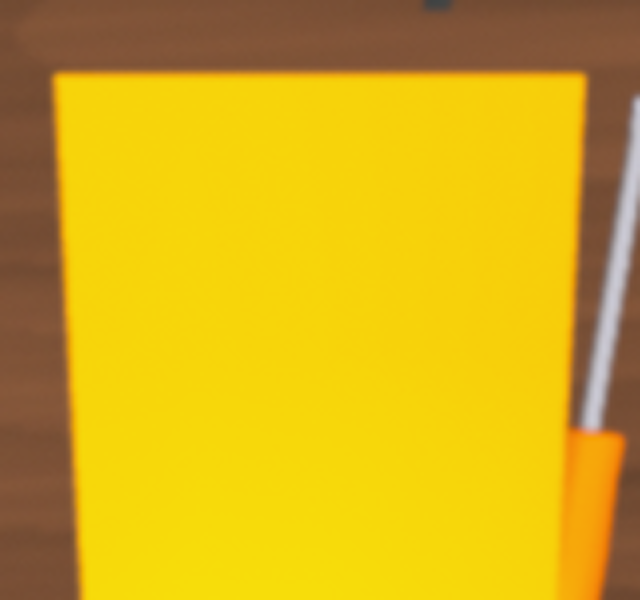

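The pane is held cleanly: far edge at crop row 72, spanning columns 55–585. The frame lies above this crop. I measure droop numerically from the amber edges and look at the top strip.

```bash
cat > pe.py <<'E'
from h import *
def edges(w,rows,lo=200,hi=440):
    """sub-pixel left/right edges of the amber pane per row, via 'amberness' (R+G)/2-B at half level"""
    f=w["frame"].astype(float);A=(f[...,0]+f[...,1])/2-f[...,2];out=[]
    for v in rows:
        a=A[v];m=a[300:340].mean();h=m/2+15
        i=np.where(a[lo:hi]>h)[0]+lo; L,R=i[0],i[-1]
        out.append((L-1+(h-a[L-1])/(a[L]-a[L-1]),R+(a[R]-h)/(a[R]-a[R+1]),v))
    return np.array(out)
E
python3 - <<'E'
from pe import *
from station import r
w=load("wa");s=r.sense()
E=edges(w,range(56,170,8))
cam=-np.array(w["R"]).T@w["t"]
for L,R,v in E:
    a,b=onz(w,(L,v),.25),onz(w,(R,v),.25); wd=np.linalg.norm(a-b)
    k=.060/wd; P=cam+(a+b-2*cam)/2*k   # point where width is 60 mm
    print(int(v),np.round([L,R],2),"x %.4f y %.4f z %.4f"%tuple(P))
print(cam,s["tcp_pos"]-[0,0,.1605])
cv2.imwrite("pics/wa_t.png",cv2.resize(w["frame"][0:110,230:410,::-1],None,fx=4.4,fy=4.4,interpolation=cv2.INTER_CUBIC))
E
```

```text
56 [253.16 385.78] x 0.5277 y -0.2512 z 0.2529
64 [253.46 385.39] x 0.5244 y -0.2510 z 0.2531
72 [253.96 385.  ] x 0.5210 y -0.2509 z 0.2531
80 [254.36 384.57] x 0.5176 y -0.2507 z 0.2531
88 [254.59 384.12] x 0.5141 y -0.2505 z 0.2533
96 [255.23 383.75] x 0.5106 y -0.2505 z 0.2532
104 [255.6  383.33] x 0.5071 y -0.2503 z 0.2533
112 [256.06 382.84] x 0.5035 y -0.2501 z 0.2532
120 [256.44 382.51] x 0.4998 y -0.2500 z 0.2534
128 [256.88 382.06] x 0.4961 y -0.2498 z 0.2534
136 [257.25 381.84] x 0.4924 y -0.2497 z 0.2537
144 [257.64 394.85] x 0.4894 y -0.2525 z 0.2673
152 [258.18 393.42] x 0.4859 y -0.2522 z 0.2664
160 [258.49 392.41] x 0.4823 y -0.2519 z 0.2661
168 [259.   391.42] x 0.4786 y -0.2517 z 0.2656
[ 0.49809581 -0.24992572  0.39288025] [ 0.42812051 -0.24687356  0.25157212]
```

View pics/wa_t.png

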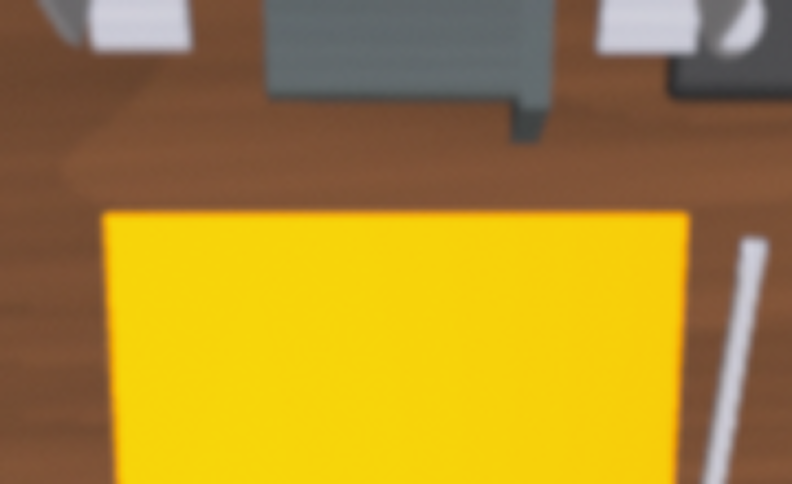

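```bash
python3 - <<'E'
from pe import *
w=load("wa")
C=lambda x,y:((x+.5)/4.4-.5+230,(y+.5)/4.4-.5)
P=[onz(w,C(*p),.2355) for p in[(90,51),(190,50),(598,53),(698,53)]]
print(np.round(P,4)); print("mid",(P[1]+P[2])/2,(P[0]+P[3])/2,"w",P[0]-P[3],P[1]-P[2])
a=np.radians(-2.5);t=np.array([.42811,-.24687]);m=(P[1]+P[2])[:2]/2
print("lat offset of frame vs pane axis",(m-t)@[-np.sin(a),np.cos(a)],"dist",(m-t)@[np.cos(a),np.sin(a)])
E
```

```text
[[ 0.5529 -0.2182  0.2355]
 [ 0.5526 -0.2293  0.2355]
 [ 0.5503 -0.2748  0.2355]
 [ 0.5499 -0.2859  0.2355]]
mid [ 0.55145393 -0.25203384  0.2355    ] [ 0.55140028 -0.25202968  0.2355    ] w [0.00309773 0.0677509  0.        ] [0.00224141 0.0454556  0.        ]
lat offset of frame vs pane axis 0.0002212571007732912 dist 0.12345177855210827
```

```bash
python3 - <<'E'
from pe import *
for n,z,rows,lo,hi in(("wd",.065,range(66,198,6),235,360),("wg",.158,range(56,190,6),230,400),("wa",.25,range(52,140,6),230,400)):
    w=load(n);cam=-np.array(w["R"]).T@w["t"];Q=[]
    for L,R,v in edges(w,rows,lo,hi):
        a,b=onz(w,(L,v),z),onz(w,(R,v),z)
        Q.append(cam+(a+b-2*cam)/2*.060/np.linalg.norm(a-b))
    Q=np.array(Q);k=np.polyfit(Q[:,0],Q[:,2],1)
    print(n,"slope deg",np.degrees(np.arctan(k[0])),"z at ends",np.polyval(k,Q[[0,-1],0]),Q[[0,-1],0],"cam z",cam[2])
E
```

```text
wd slope deg -3.4724296107513624 z at ends [0.06260652 0.06906527] [0.5865807  0.48014063] cam z 0.3206052849396703
wg slope deg -0.4115030577039676 z at ends [0.15801878 0.15846105] [0.58561465 0.52403595] cam z 0.2992735592233026
wa slope deg -0.621315974745771 z at ends [0.25304647 0.25344712] [0.52935598 0.49241132] cam z 0.3928802471043035
```

```bash
python3 - <<'E'
from pe import *
from station import r
a=np.radians(-2.5);ex=np.array([np.cos(a),np.sin(a)]);ey=np.array([-ex[1],ex[0]])
t0=np.array([.42811,-.24687])+ey*.0002;z=.4010
r.servo_line([*t0,z],speed=.05);r.wait(.2)
b=np.mean([r.sense()["contact_force"] for _ in range(3)],0);print(r.sense()["tcp_pos"])
r.servo_line([*(t0+ex*.012),z],speed=.06)
d=.012;log=[];lat=0
while d<.109:
    d+=.002; r.servo_line([*(t0+ex*d+ey*lat),z],speed=.035)
    F=r.sense()["contact_force"]-b; f=[F[:2]@ex,F[:2]@ey,F[2]]
    log.append([round(d*1e3)]+[round(q,1) for q in f])
    if abs(f[0])>9 or abs(f[1])>12 or abs(f[2])>12: print("STOP");break
    if abs(f[1])>2: lat+=np.clip(f[1]*4e-5,-2e-4,2e-4)
    if abs(f[2])>2: z+=np.clip(f[2]*4e-5,-2e-4,2e-4)
print(log);s=r.sense();print(lat,z,s["tcp_pos"],s["opening"],s["clock"])
E
```

```text
[ 0.42811629 -0.24667425  0.40123464]
[[14, np.float64(-0.2), np.float64(-0.2), np.float64(-0.2)], [16, np.float64(-0.5), np.float64(-0.6), np.float64(0.1)], [18, np.float64(-0.7), np.float64(-0.9), np.float64(0.5)], [20, np.float64(0.7), np.float64(-0.4), np.float64(-0.2)], [22, np.float64(-0.7), np.float64(1.2), np.float64(-0.5)], [24, np.float64(-1.0), np.float64(0.5), np.float64(0.4)], [26, np.float64(-0.1), np.float64(0.1), np.float64(-0.2)], [28, np.float64(-2.1), np.float64(0.5), np.float64(-1.7)], [30, np.float64(-1.3), np.float64(1.0), np.float64(-0.6)], [32, np.float64(-0.5), np.float64(0.5), np.float64(-0.1)], [34, np.float64(-0.3), np.float64(0.4), np.float64(-0.3)], [36, np.float64(-0.6), np.float64(0.8), np.float64(0.3)], [38, np.float64(-1.3), np.float64(0.0), np.float64(0.3)], [40, np.float64(-0.4), np.float64(0.0), np.float64(0.3)], [42, np.float64(-0.9), np.float64(-0.4), np.float64(-1.3)], [44, np.float64(-1.0), np.float64(0.8), np.float64(-0.6)], [46, np.float64(0.1), np.float64(0.8), np.float64(-0.5)], [48, np.float64(-0.6), np.float64(0.2), np.float64(0.3)], [50
[... 1224 characters left out ...]
loat64(-0.2)], [92, np.float64(-1.9), np.float64(0.8), np.float64(-1.0)], [94, np.float64(-2.1), np.float64(0.3), np.float64(-0.3)], [96, np.float64(-2.0), np.float64(0.1), np.float64(-0.1)], [98, np.float64(-1.6), np.float64(0.1), np.float64(-2.1)], [100, np.float64(-1.5), np.float64(0.8), np.float64(-0.5)], [102, np.float64(-1.3), np.float64(0.5), np.float64(-1.6)], [104, np.float64(-1.4), np.float64(-0.8), np.float64(-0.9)], [106, np.float64(-1.4), np.float64(0.5), np.float64(-0.4)], [108, np.float64(-1.2), np.float64(0.9), np.float64(-1.6)], [110, np.float64(-1.5), np.float64(-0.0), np.float64(-1.3)]]
0 0.4009145040251862 [ 0.53816892 -0.2514801   0.40085719] 0.059676196553085405 38.9083
```

```bash
python3 - <<'E'
from pe import *
from station import r
w=r.snapshot("wrist");save(w,"wi")
s=r.snapshot("scene");save(s,"si")
a=cv2.resize(w["frame"][30:200,240:400,::-1],(480,510),interpolation=cv2.INTER_CUBIC)
u,v=proj(s,[.58,-.25,.24])[0].astype(int);print(u,v)
u=max(u,60);b=cv2.resize(s["frame"][v-96:v+74,u-53:u+53,::-1],(318,510),interpolation=cv2.INTER_CUBIC)
cv2.imwrite("pics/wi_c.png",np.hstack([a,b]))
E
```

```text
267 253
```

View pics/wi_c.png

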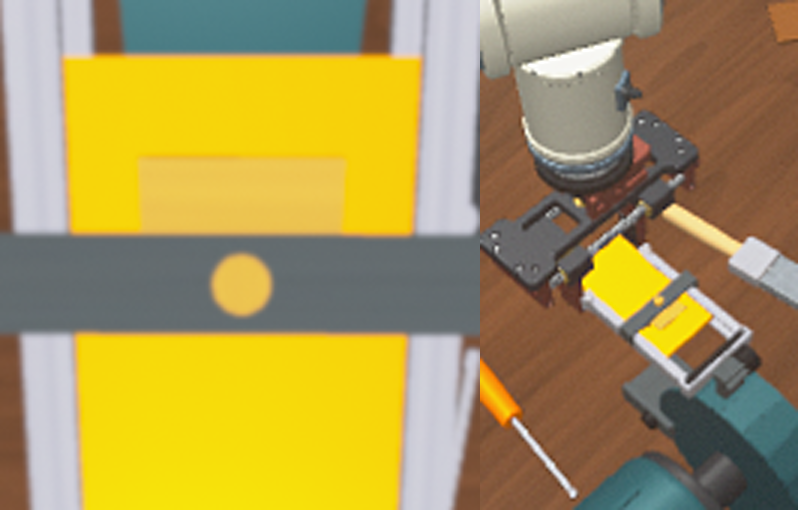

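The pane is in both channels, under the crossbar and leaf. Next: release, lift, close the fingers, and push its end home under force control.

```bash
python3 - <<'E'
from pe import *
from station import r
a=np.radians(-2.5);ex=np.array([np.cos(a),np.sin(a)]);ey=np.array([-ex[1],ex[0]])
t0=np.array([.42811,-.24687])+ey*.0002
P=lambda d,z:[*(t0+ex*d),z]
r.let_go(); r.wait(.1)
r.servo_line(P(.110,.44),speed=.1)
r.servo_line(P(.068,.44),speed=.15); r.grab(10)
r.servo_line(P(.068,.410),speed=.1); r.wait(.3)
b=np.mean([r.sense()["contact_force"] for _ in range(4)],0);d=.068;log=[]
hi=0
while d<.1145:
    st=.0015 if d<.100 else .0006
    d+=st; r.servo_line(P(d,.410),speed=.025 if d<.1 else .012)
    F=r.sense()["contact_force"]-b;f=-F[:2]@ex;log.append((round(d*1e3,1),round(float(f),1),round(float(F[2]),1)))
    if f>5: 
        r.wait(.1); f=-(r.sense()["contact_force"]-b)[:2]@ex
        if f>4.5: print("contact stop",d,f);break
print(log[::2],log[-3:]);s=r.sense();print(s["tcp_pos"],s["clock"])
w=r.snapshot("wrist");save(w,"wp");save(r.snapshot("scene"),"sp")
E
```

```text
contact stop 0.10820000000000007 5.35511929374431
[(69.5, -0.5, 0.4), (72.5, 0.2, -0.3), (75.5, -0.2, -0.6), (78.5, -0.5, 0.1), (81.5, 1.1, -0.2), (84.5, 2.9, -0.8), (87.5, 1.3, -1.0), (90.5, 1.7, -0.5), (93.5, 1.8, -0.6), (96.5, 1.5, 1.0), (99.5, 1.0, -0.7), (101.6, 2.0, 0.3), (102.8, 2.0, 1.0), (104.0, 2.5, 0.3), (105.2, 3.0, 0.8), (106.4, 3.0, 1.0), (107.6, 3.3, 1.1)] [(107.0, 2.2, 0.4), (107.6, 3.3, 1.1), (108.2, 5.3, 1.5)]
[ 0.53600748 -0.25137655  0.41004441] 51.4333
```

```bash
python3 - <<'E'
from pe import *
from station import r
a=np.radians(-2.5);ex=np.array([np.cos(a),np.sin(a)]);ey=np.array([-ex[1],ex[0]])
t0=np.array([.42811,-.24687])+ey*.0002
P=lambda d,z:[*(t0+ex*d),z]
f0=r.sense()["contact_force"][:2]@ex
for d in(.1086,.109,.1094,.1098):
    r.servo_line(P(d,.410),speed=.008);r.wait(.1);f=r.sense()["contact_force"][:2]@ex-f0;print(d,f)
    if -f>5: break
r.servo_line(P(.095,.410),speed=.05);r.servo_line(P(.060,.45),speed=.15);r.wait(.3)
w=r.snapshot("wrist");save(w,"we");s=r.snapshot("scene");save(s,"se")
A=cv2.resize(w["frame"][0:170,240:400,::-1],(480,510),interpolation=cv2.INTER_CUBIC)
u,v=267,253;b=cv2.resize(s["frame"][v-66:v+54,u-37:u+38,::-1],(318,510),interpolation=cv2.INTER_CUBIC)
cv2.imwrite("pics/we_c.png",np.hstack([A,b]));q=r.sense();print(q["clock"],q["contact_force"])
E
```

```text
0.1086 -0.8236078401778304
0.109 -1.4286799737272062
0.1094 -3.151997483151577
0.1098 -5.488046532958522
54.2917 [-0.55918045 -0.4175688   0.38396131]
```

View pics/we_c.png

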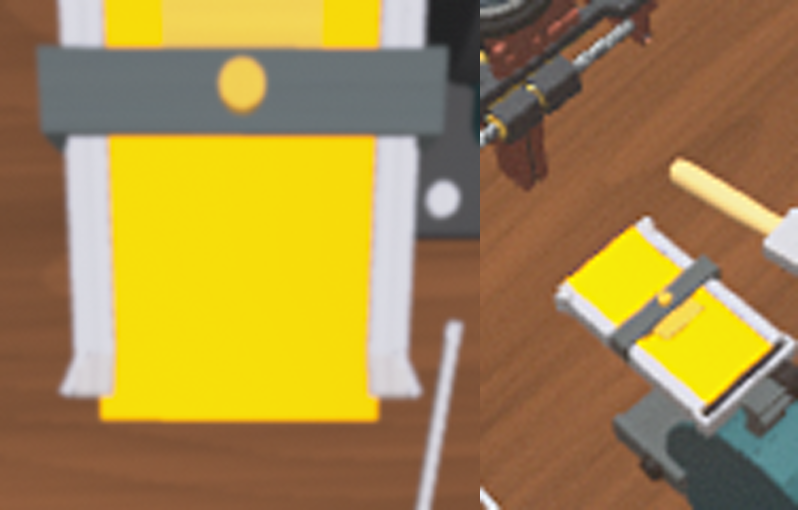

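```bash
python3 -c "
from station import r
s=r.sense();print(s['clock'],s['contact_force']);r.hand_in()"
```

```text
54.2917 [-0.55918045 -0.4175688   0.38396131]
the job is handed in; nothing more can be done
```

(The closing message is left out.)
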